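# Turn a slide holder face up with the lifter

## Task

The orange slide holder lies face down on the front ledge of the slide viewer. Take the lifter by its blue grip, slide its blade under the holder's overhanging front edge and tip the holder over backwards so that it lies flat and face up on the lit window, without touching that holder with the gripper and leaving the grey holder where it is. Then stand the lifter upright on the table, flat on its blade, and let go.

Things in the scene. Friction and masses are not known exactly. Their poses are not given: they have to be found in the camera images.
- lifter: Loose lifter, about 120 g: flat steel blade 105 x 44 x 2.5 mm on the table, upright blue grip 24 (x) x 16 (y) mm, top 85 mm above the blade's underside; dark foot 34 x 24 mm round the grip, 8.5 mm high. Origin: blade's underside, under the grip's middle. x along the blade: front edge at x = +80 mm, rear end at -25; z up. Grip it from above across y, about 60 mm up.
- orange_holder: Loose orange plate 80 (x) x 64 (y) x 8 mm, about 70 g, starting face down: orange back up, white face with two glass slides below. Origin: centre of the white face; z towards the orange back (up at the start). x roughly away from the robot: front edge at x = -40 mm juts 24 to 30 mm over the ledge towards the robot, 20 mm above the table; far edge at +40 mm, just short of the step.
- grey_holder: Bystander: grey holder of the same size, build and axes, lying face down beside the orange one on the same ledge, left or right of it. To be left alone.
- viewer: Fixed slide viewer 270 mm wide (y). Origin: on the table under the middle of the step; x away from the robot. Black ledge x = -60 to 0 mm, 20 mm high; then a raised part 24 mm high with the white lit window, to x = 122; lip 34 mm high to x = 130. The 4 mm step stops a holder's far edge as its front is lifted; pushed past upright it falls on the window. Holders at about y = -65 and +65.
Things that resemble listed ones, but are neither listed nor needed, are in the scene too. Of the things that look like the lifter, the middle-sized one is meant.

How it is judged:
On the way:
1. the orange holder is tipped up by more than 35 degrees on the lifter's blade (angle between orange_holder's own z axis and vertical above 0.61 rad and contact force between lifter and orange_holder above 0.02 N), for 0.1 s.
At the end, for the whole second after the job is handed in: The orange holder rests white side up, flat within 10 degrees, on the lit window (its centre 15 to 85 mm behind the step, within 115 mm of the middle); the lifter stands released on the table, upright within 10 degrees; the grey holder has moved less than 15 mm (angle between orange_holder's own z axis and vertical above 2.967 rad and x of orange_holder in the frame of viewer between 0.015 and 0.085 m and y of orange_holder in the frame of viewer between -0.115 and 0.115 m and z of orange_holder in the frame of viewer below 0.038 m and linear speed of each of orange_holder, lifter below 0.02 m/s and angle between lifter's own z axis and vertical below 0.175 rad and height (world z) of lifter below 0.008 m); the robot touches nothing.
It fails at once if the grey holder was moved by more than 15 mm or tipped by more than 20 degrees (distance of grey_holder from where it was at the start of the episode above 0.015 m or angle between grey_holder's own z axis and vertical above 0.35 rad).
It fails at once if the gripper touched the orange holder (contact force between the fingers and orange_holder above 0.5 N).
It also fails if it takes over 64 s, if anything falls off the work surface, if the arm or the gripper's body presses on something with over 40 N, if the wrist force passes 120 N, or if a joint passes its speed limit or range.

## Robot

A 6-joint arm with a two-finger parallel gripper is mounted at the origin on the work surface. World frame = base frame: x ahead of the robot, y to its left, z up, the work surface at z = 0. Lengths are in m, angles in rad, forces in N, time in s.
With the tool pointing down it reaches from about 0.35 to 0.85 m from the base axis. Payload 8.1 kg.
Tool frame: the origin (TCP) lies at the very end of the fingers, on their centre line; the grasp point (between the pads) lies 19 mm behind it; z points along the fingers, y is the direction in which the jaws open and shut (so a half turn about z gives the same grasp; the last joint's range is limited). The gripper opens to 93 mm and grips with 3 to 60 N. Pads are 15 mm wide; open, the fingers measure 128 mm over their backs; the gripper's body (75 mm by 188 mm) begins 65 mm behind the grasp point.
Start: joints at [-1.435, 0.13, 1.488, -0, 1.523, -0.085], TCP at [0.131, -0.585, 0.219] pointing down, gripper open.
Joint ranges: [-2.96, 2.96], [-0.89, 2.26], [0.02, 2.5], [-1.34, 4.48], [0, 2.73], [-2.66, 2.66]. Speed limits (rad/s): [2.39, 2.39, 2.79, 3.14, 3.14, 3.14].

## Interface

Orientations are given as a rotation vector (axis times angle).
In Python, from plant import * gives the robot as it stands.
- The arm moves only by the tool apply_moves, never from a script. Its argument "commands" is one flat list of numbers, 7 for each row, row after row: the shift along the world's x, y, z in cm, then the turn, a rotation vector about the world's x, y, z in rad, then the finger opening in cm, from 0 to 9.3. A call has 1 to 8 rows; each row shifts and turns the pose as measured when the row begins; what a row does not reach is not made up. A row lasts 1/8 s, in which the tool goes at most 62.5 mm and 10.7 degrees, less where a joint would pass 70% of its speed; a pose out of reach is approached as far as the arm can. A call with a gripper value outside its range is refused whole. The fingers move at their own pace and stop on an object; "squeeze" is the grip in N (left out, the last holds). Time passes only in rows, so rows that do not move let the fingers close. It gives the time, the measured TCP pose, the force and the opening at its end, in the units of the state.
- read_state(): the state, without advancing time (a new reading comes with each control period).
- read_camera(name): name is "scene" or "side" or "wrist"; returns (picture, depth): 420x560x3 uint8, blue, green, red; 420x560 float32, m along the optical axis (not along the pixel's ray), 0 where there is no reading.
- camera_model(name): a dict with "intrinsics" (3x3 intrinsics, pixels), "R" (3x3) and "t" (3): a world point X has camera coordinates R X + t. Camera axes: x right, y down, z forward; pixel columns grow to the right and rows downward; lengths in m; the calibration is good to about 2 mm. A picture is of the moment at which its call begins: read the wrist's pose just before it. camera_model takes no time and is no camera call; for the wrist camera it gives the pose at the moment of the call.
- close_job(): hands the job in, once; it reports no verdict.
Trained networks look in the newest picture that a camera, given by its name, has taken for a name from the list of things; names that differ only in an ending like _2 or _b are one class to them, and where a whole thing is asked for, a point or a joint stands for the part that bears it (a point fixed in the world has none). Each returns a list of dicts, best first, with "conf" (0 to 1); they miss things now and then, are a little off and sometimes report something else, mostly with a low value. They report only what shows in the picture. A call takes as long as a camera call. They do not tell look-alikes from the thing itself.
- find_in(query, camera): "point" ([x, y, z] in m, in the coordinates of the camera as it stood for that picture, good to about 4 mm: the middle of the surface that is visible of it).
- cut_out(query, camera): "mask" (420x560 bool, what is visible of it).
- spot_point(query, camera): "point" ([x, y, z] in m, in the coordinates of the camera as it stood for that picture, good to about 4 mm: a listed point, or the origin of a listed thing).
The state is a dict: "t": time; "q": joint angles; "dq": joint speeds; "joint_torque": joint torques, N m; "tool_pos": TCP position; "orientation": TCP orientation; "force": force on the tool from outside, world axes, zero at the start; "wrist_torque": the same for the moment, N m; "opening": finger opening in m.
Only numpy, scipy, OpenCV 4.12 (cv2) and the standard library are available. Lean on these libraries where they do the work, as an engineer would, in place of code of your own. Each camera call takes 0.05 s, during which the arm holds its last target. There are 200 camera calls.

## Working session

There is one attempt and no reset: what is moved stays moved. The work goes in short steps, Python scripts to look and compute and a tool call to move; the robot and the scene stay as the last step left them, time stands still between calls to the robot, and variables do not carry over. Pictures are saved under pics/ and viewed, about 8 in all and at most 12, crops included, and the job is handed in when it is done.

Besides the shell and the picture viewer there is one more tool, called after ">>>" as name(argument=value, ...), one argument or row to a line, values as JSON. apply_moves: Moves the arm, as the interface text tells. Its arguments: {"type":"object","properties":{"commands":{"type":"array"},"squeeze":{"type":"number"}},"required":["commands"]}

```bash
ls; mkdir -p pics; cat > h.py <<'E'
from plant import *
import numpy as np, cv2
def world(p,c,m=None):
    m=m or camera_model(c); return np.array(m["R"]).T@(np.array(p)-np.array(m["t"]))
def cloud(d,c,m=None):
    m=m or camera_model(c); K=np.array(m["intrinsics"]); v,u=np.indices(d.shape)
    P=np.stack([(u-K[0,2])/K[0,0]*d,(v-K[1,2])/K[1,1]*d,d],-1)
    return (P-np.array(m["t"]))@np.array(m["R"])
E
python3 - <<'E'
from h import *
s=read_state();print(s)
for c in ["scene","side"]:
    im,d=read_camera(c);cv2.imwrite(f"pics/{c}1.png",im);np.save(f"{c}1.npy",d)
    m=camera_model(c);print(c,world([0,0,0],c))
    for q in ["lifter","orange_holder","grey_holder","viewer"]:
        for f in (find_in,spot_point):
            print(q,f.__name__,[(np.round(world(r["point"],c,m),3).tolist(),round(r["conf"],2)) for r in f(q,c)])
E
```

```text
pics
{'t': 0.0, 'q': array([-1.43536463e+00,  1.31121334e-01,  1.48923821e+00, -2.77691913e-05,
        1.52299402e+00, -8.53841512e-02]), 'dq': array([-4.66170971e-04,  6.91486002e-05, -1.67885880e-03,  2.75733345e-04,
        3.82532123e-04,  1.10871727e-03]), 'joint_torque': array([ 8.24719300e-04, -5.59842324e+01, -4.91756845e+01,  7.67571037e-02,
        3.59640957e-02, -1.92009088e-04]), 'tool_pos': array([ 0.13136199, -0.58488167,  0.21763378]), 'orientation': array([-3.12071504e+00, -3.45960687e-01,  1.12700857e-04]), 'force': array([-0.9190148 ,  0.22819306, -0.53230936]), 'wrist_torque': array([ 0.00519305, -0.00581027, -0.0132577 ]), 'opening': 0.09294632056046927}
scene [ 0.8606387  -0.6784553   0.77565918]
lifter call [([0.336, -0.212, 0.0], 0.95), ([0.543, -0.375, 0.002], 0.6)]
lifter call [([0.319, -0.193, -0.0], 0.97), ([0.498, -0.253, -0.001], 0.92), ([0.55, -0.369, 0.002], 0.59)]
orange_holder call [([0.504, 0.153, 0.032], 0.71)]
orange_holder call [([0.506, 0.155, 0.024], 0.86)]
grey_holder call [([0.514, 0.028, 0.032], 0.72)]
grey_holder call []
viewer call [([0.616, 0.084, 0.027], 0.61)]
viewer call [([0.562, 0.107, 0.001], 0.96)]
side [0.3043565  0.35134396 0.49255569]
lifter call [([0.322, -0.189, 0.013], 0.96), ([0.498, -0.243, 0.007], 0.69), ([0.542, -0.364, 0.011], 0.51)]
lifter call [([0.318, -0.198, -0.001], 0.86), ([0.493, -0.251, -0.003], 0.85), ([0.548, -0.369, -0.001], 0.7)]
orange_holder call [([0.504, 0.155, 0.025], 0.65)]
orange_holder call [([0.506, 0.154, 0.018], 0.79)]
grey_holder call [([0.513, 0.038, 0.025], 0.68)]
grey_holder call []
viewer call [([0.601, 0.149, 0.022], 0.89)]
viewer call [([0.558, 0.104, -0.003], 0.81)]
```

View pics/scene1.png

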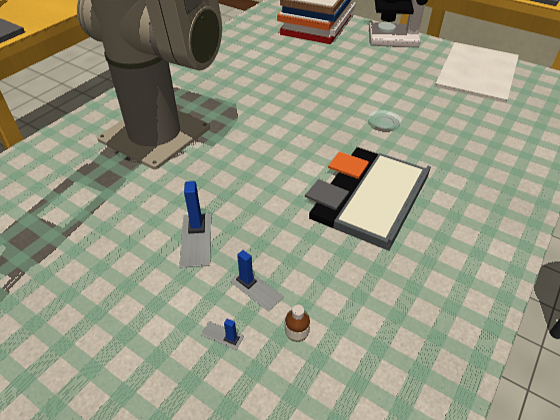

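```bash
python3 - <<'E'
from h import *
for c in ["scene","side"]:
    d=np.load(f"{c}1.npy");W=cloud(d,c);im=cv2.imread(f"pics/{c}1.png").astype(int)
    blue=(im[...,0]>im[...,2]+60)&(im[...,0]>im[...,1]+25)&(d>0)
    for n,p in zip("abc",[(.32,-.195),(.495,-.252),(.55,-.369)]):
        near=(d>0)&(np.hypot(W[...,0]-p[0],W[...,1]-p[1])<.1)
        b=W[near&blue]
        print(c,n,len(b))
        if len(b)<5: continue
        zt=np.percentile(b[:,2],98);top=b[b[:,2]>zt-.004]
        print("  ztop",zt.round(4),"top rect",cv2.minAreaRect((top[:,:2]*1000).astype(np.float32)))
    o=W[(im[...,2]>im[...,0]+80)&(d>0)&(np.hypot(W[...,0]-.505,W[...,1]-.155)<.08)&(W[...,2]>.015)]
    t=o[o[:,2]>.024]
    print("orange",cv2.minAreaRect((t[:,:2]*1000).astype(np.float32)),np.median(t[:,2]))
E
```

```text
scene a 489
  ztop 0.1219 top rect ((317.95294189453125, -193.5745849609375), (21.21405792236328, 34.0640869140625), 37.8095703125)
scene b 385
  ztop 0.0866 top rect ((497.84796142578125, -252.218017578125), (15.375955581665039, 23.206674575805664), 80.1797103881836)
scene c 191
  ztop 0.0608 top rect ((551.6592407226562, -368.2562561035156), (15.45186710357666, 10.582197189331055), 11.145109176635742)
orange ((507.01043701171875, 154.04888916015625), (80.58936309814453, 68.17752838134766), 4.612705230712891) 0.02806496676924784
side a 418
  ztop 0.1201 top rect ((316.1100158691406, -190.90953063964844), (20.69676399230957, 33.63731384277344), 40.879451751708984)
side b 199
  ztop 0.0843 top rect ((495.96002197265625, -250.32261657714844), (15.853621482849121, 24.672714233398438), 74.73416900634766)
side c 80
  ztop 0.0588 top rect ((549.2462768554688, -366.8760986328125), (11.020636558532715, 15.458857536315918), 88.19869995117188)
orange ((506.16058349609375, 153.89871215820312), (80.82014465332031, 65.08700561523438), 4.6814284324646) 0.02667054825541462
```

The scene shows three lifters. The middle-sized one has its grip top at (246,257), foot at (246,283) and blade running to about (275,300). The orange holder is at (349,166) on the robot's left, and the grey one is at (326,194).

```bash
python3 - <<'E'
from h import *
def plane(u,v,m,z):
    K=np.array(m["intrinsics"]);R=np.array(m["R"]);o=-R.T@np.array(m["t"])
    r=(np.stack([(u-K[0,2])/K[0,0],(v-K[1,2])/K[1,1],np.ones_like(u,float)],-1))@R
    return o+r*((z-o[2])/r[...,2])[...,None]
for c in ["scene","side"]:
    d0=np.load(f"{c}1.npy");m=camera_model(c)
    im,d=read_camera(c);W=cloud(d,c)
    for r in cut_out("lifter",c):
        v,u=np.nonzero(r["mask"]);p=W[v,u]; ok=d[v,u]>0
        med=np.median(p[ok],0)
        if np.hypot(med[0]-.5,med[1]+.25)>.07: continue
        img=im[v,u].astype(int); g=(np.ptp(img,axis=1)<25)&(img.mean(1)>90)&(p[:,2]<.015)
        P=plane(u[g],v[g],m,.0025)[:,:2]*1000
        print(c,r["conf"],g.sum(),cv2.minAreaRect(P.astype(np.float32)),cv2.boxPoints(cv2.minAreaRect(P.astype(np.float32))).round(0).tolist())
    # lit window & viewer lines
    win=(im.min(-1)>150)&(d>0)&(W[...,2]>.015)&(W[...,2]<.035)&(np.hypot(W[...,0]-.62,W[...,1]-.09)<.2)
    win=cv2.morphologyEx(win.astype(np.uint8),cv2.MORPH_OPEN,np.ones((3,3)))>0
    v,u=np.nonzero(win);P=plane(u,v,m,.024)[:,:2]*1000
    print("win",cv2.minAreaRect(P.astype(np.float32)),cv2.boxPoints(cv2.minAreaRect(P.astype(np.float32))).round(0).tolist())
    for q,lo in (("orange_holder",.02),("grey_holder",.02)):
      for r in cut_out(q,c)[:1]:
        v,u=np.nonzero(r["mask"]&(W[...,2]>.023));P=plane(u,v,m,.028)[:,:2]*1000
        print(q,cv2.minAreaRect(P.astype(np.float32)),cv2.boxPoints(cv2.minAreaRect(P.astype(np.float32))).round(0).tolist())
E
```

```text
scene 0.93 736 ((524.9381713867188, -254.99081420898438), (44.23505401611328, 104.38235473632812), 82.68940734863281) [[470.0, -270.0], [574.0, -284.0], [580.0, -240.0], [476.0, -226.0]]
win ((618.9025268554688, 110.2765884399414), (107.83934020996094, 251.12518310546875), 4.481843948364258) [[555.0, 231.0], [575.0, -19.0], [682.0, -11.0], [663.0, 240.0]]
orange_holder ((507.4964599609375, 151.4788818359375), (81.70085144042969, 70.32386016845703), 5.019496440887451) [[464.0, 183.0], [470.0, 113.0], [551.0, 120.0], [545.0, 190.0]]
grey_holder ((515.9805908203125, 32.843074798583984), (82.49446105957031, 71.06034851074219), 2.691929340362549) [[473.0, 66.0], [476.0, -5.0], [559.0, -1.0], [556.0, 70.0]]
side 0.68 388 ((522.1080932617188, -252.79591369628906), (43.428646087646484, 101.53077697753906), 82.60107421875) [[469.0, -268.0], [570.0, -281.0], [575.0, -238.0], [475.0, -225.0]]
win ((617.2482299804688, 109.97779083251953), (105.59246826171875, 247.29754638671875), 4.6547088623046875) [[555.0, 229.0], [575.0, -18.0], [680.0, -9.0], [660.0, 238.0]]
orange_holder ((504.9201354980469, 154.99636840820312), (81.04449462890625, 65.67742156982422), 4.477957725524902) [[462.0, 185.0], [467.0, 119.0], [548.0, 125.0], [543.0, 191.0]]
grey_holder ((513.023193359375, 36.72650909423828), (81.34935760498047, 66.6927490234375), 1.9603577852249146) [[471.0, 69.0], [474.0, 2.0], [555.0, 5.0], [553.0, 71.0]]
```

>>> apply_moves(
  commands=[4.6,4.2,0,0,0,-0.044,9.3,4.6,4.2,0,0,0,-0.044,9.3,4.6,4.2,0,0,0,-0.044,9.3,4.6,4.2,0,0,0,-0.044,9.3,4.6,4.2,0,0,0,-0.044,8,4.6,4.2,0,0,0,-0.044,7,4.6,4.2,-2,0,0,-0.044,6,4.3,4.1,-4,0,0,-0.044,6],
  squeeze=30,
)

```text
t: 2.3
tool_pos: [0.4913, -0.2559, 0.1688]
orientation: [3.126, -0.235, 0.013]
force: [-0.1, -1.1, 0.6]
opening: 0.0613
```

```bash
cat >> h.py <<'E'
from scipy.spatial.transform import Rotation as Ro
def st():
    s=read_state();R=Ro.from_rotvec(s["orientation"]).as_matrix()
    print("t",round(s["t"],2),"tcp",s["tool_pos"].round(4),"xyaw",np.degrees(np.arctan2(R[1,0],R[0,0])).round(2),"zax",R[:,2].round(3),"F",s["force"].round(1),"op",round(s["opening"],4));return s
E
python3 -c "
from h import *;st()"
```

```text
t 2.3 tcp [ 0.4913 -0.2559  0.1688] xyaw -8.61 zax [ 0.008 -0.008 -1.   ] F [-0.1 -1.1  0.6] op 0.0613
```

>>> apply_moves(
  commands=[0.5,0.5,-4,0.008,0.008,0.02,6,0,0,-4.5,0,0,0,6,0,0,-3.5,0,0,0,6,0,0,0,0,0,0,6],
)

```text
t: 2.8
tool_pos: [0.4978, -0.2452, 0.0433]
orientation: [-3.133, 0.193, 0.004]
force: [0.4, 0.1, 0.2]
opening: 0.0596
```

```bash
python3 - <<'E'
from h import *
st()
im,d=read_camera("wrist");cv2.imwrite("pics/w1.png",im)
im2,d2=read_camera("scene");cv2.imwrite("pics/s2.png",im2)
cv2.imwrite("pics/both.png",np.hstack([cv2.resize(im,(400,300)),cv2.resize(im2[130:340,150:430],(400,300))]))
E
```

```text
t 2.8 tcp [ 0.4978 -0.2452  0.0433] xyaw -7.05 zax [-0.002  0.003 -1.   ] F [0.4 0.1 0.2] op 0.0596
```

View pics/both.png

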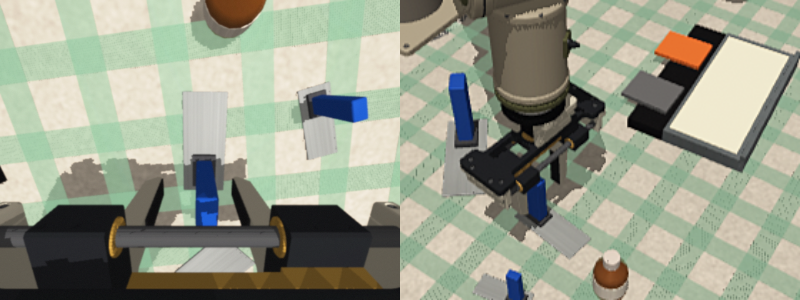

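The wrist view (left half) shows the grip at (205,200) between the open fingers. The scene view confirms it is the middle lifter. I'll shift 5 mm toward −y and close.

>>> apply_moves(
  commands=[-0.1,-0.5,-0.2,0,0,0,6,0,0,0,0,0,0,1,0,0,0,0,0,0,1,0,0,0,0,0,0,1,0,0,0,0,0,0,1,0,0,0,0,0,0,1],
  squeeze=40,
)

```text
t: 3.65
tool_pos: [0.5029, -0.2551, 0.0515]
orientation: [3.131, -0.195, 0.019]
force: [0.5, -0.2, -0.2]
opening: 0.0156
```

```bash
python3 -c "
from h import *;st()"
```

```text
t 3.65 tcp [ 0.5029 -0.2551  0.0515] xyaw -7.12 zax [ 0.012 -0.006 -1.   ] F [ 0.5 -0.2 -0.2] op 0.0156
```

>>> apply_moves(
  commands=[0,0,5,0,0,0,1,-1,2,4,0,0,0,1,-2.2,5.4,0,0,0,0.034,1,-2.2,5.4,0,0,0,0.034,1,-2.2,5.4,0,0,0,0.034,1,-2.2,5.4,0,0,0,0.034,1,-2.2,5.4,0,0,0,0.034,1,-2,5.4,0,0,0,0.034,1],
)

```text
t: 4.65
tool_pos: [0.357, 0.0957, 0.1421]
orientation: [3.137, 0.124, 0.019]
force: [0.7, 0.7, -1.7]
opening: 0.0154
```

```bash
python3 -c "
from h import *;st()"
```

```text
t 4.65 tcp [0.357  0.0957 0.1421] xyaw 4.52 zax [ 0.012 -0.001 -1.   ] F [ 0.7  0.7 -1.7] op 0.0154
```

>>> apply_moves(
  commands=[0.5,4.2,0,0,0.01,0,1,0,0.6,-4,0,0,0,1,0,0,-3,0,0,0,1,0,0,0,0,0,0,1],
)

```text
t: 5.15
tool_pos: [0.3596, 0.1493, 0.071]
orientation: [3.138, 0.137, 0.006]
force: [-0.7, -0.1, -1.2]
opening: 0.0156
```

```bash
cat > look.py <<'E'
from h import *
import sys
n=sys.argv[1]
s=st();
im,d=read_camera("side");m=camera_model("side");W=cloud(d,"side",m);cv2.imwrite(f"pics/{n}.png",im);np.save(n+".npy",d)
for q in ("lifter","orange_holder"):
    print(q,[(world(r["point"],"side",m).round(4).tolist(),round(r["conf"],2)) for r in spot_point(q,"side")])
x,y,z=s["tool_pos"]
b=(d>0)&(im[...,0].astype(int)>im[...,2]+60)&(np.hypot(W[...,0]-x,W[...,1]-y)<.06)
print("blue zmax",np.percentile(W[b][:,2],[2,98]) if b.any() else None)
for r in cut_out("lifter","side")[:4]:
    v,u=np.nonzero(r["mask"]&(d>0));p=W[v,u]
    if np.hypot(*(np.median(p,0)[:2]-[x,y]))>.09: continue
    i=im[v,u].astype(int);g=(np.ptp(i,axis=1)<25)&(i.mean(1)>90)
    p=p[g]
    A=np.c_[p[:,:2]-[x,y],np.ones(len(p))];c,_,_,_=np.linalg.lstsq(A,p[:,2],rcond=None)
    print("blade",len(p),"zfit slope",c.round(3),"rect",cv2.minAreaRect((p[:,:2]*1000).astype(np.float32)),cv2.boxPoints(cv2.minAreaRect((p[:,:2]*1000).astype(np.float32))).round(0).tolist())
E
python3 look.py p1
```

```text
t 5.15 tcp [0.3596 0.1493 0.071 ] xyaw 5.02 zax [ 0.004 -0.    -1.   ] F [-0.7 -0.1 -1.2] op 0.0156
lifter [([0.5587, 0.1048, -0.0036], 0.67), ([0.3169, -0.1961, 0.0009], 0.63)]
orange_holder [([0.5055, 0.1548, 0.0204], 0.91)]
blue zmax [-0.00257037  0.24464394]
```

View pics/p1.png

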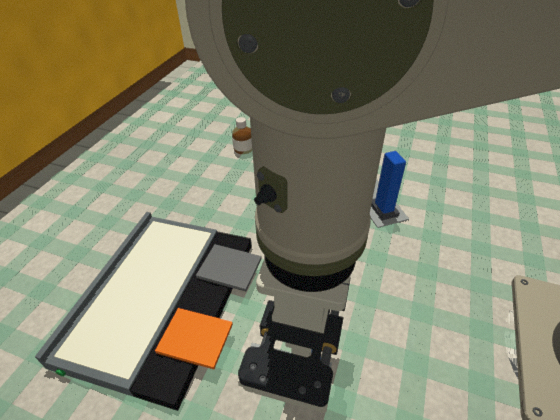

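The arm hides the lifter from the side camera: the gripper is at (290,370) and the orange holder at (197,338). I'll use the wrist camera's depth instead.

```bash
cat > wr.py <<'E'
from h import *
import sys
n=sys.argv[1];s=st();m=camera_model("wrist");im,d=read_camera("wrist");W=cloud(d,"wrist",m);cv2.imwrite(f"pics/{n}.png",im)
R=Ro.from_rotvec(s["orientation"]).as_matrix();T=(W-s["tool_pos"])@R  # tool frame
i=im.astype(int)
g=(d>0)&(np.ptp(i,axis=2)<22)&(i.mean(2)>85)&(T[...,0]>.02)&(T[...,0]<.095)&(abs(T[...,1])<.035)&(W[...,2]>.005)&(T[...,2]>.015)&(T[...,2]<.07)
g=cv2.morphologyEx(g.astype(np.uint8),cv2.MORPH_OPEN,np.ones((3,3)))>0
p=T[g];print("n",len(p))
if len(p)>50:
    A=np.c_[p[:,:2],np.ones(len(p))]
    for _ in range(3):
        c=np.linalg.lstsq(A,p[:,2],rcond=None)[0];k=abs(A@c-p[:,2])<.004;p,A=p[k],A[k]
    print("blade plane toolz=",c.round(4),len(p));print("rect",cv2.minAreaRect((p[:,:2]*1000).astype(np.float32)),np.percentile(p,[1,99],axis=0).round(4).tolist())
    pw=p@R.T+s["tool_pos"];f=p[p[:,0]>np.percentile(p[:,0],97)].mean(0)@R.T+s["tool_pos"];print("tip top world",f.round(4))
o=(i[...,2]>i[...,0]+80)&(i[...,2]>150)&(i[...,1]<150)&(d>0)&(np.hypot(W[...,0]-.51,W[...,1]-.15)<.09)
q=W[o];print("orange n",len(q))
if len(q)>50: 
    t=q[abs(q[:,2]-np.median(q[:,2]))<.003];r=cv2.minAreaRect((t[:,:2]*1000).astype(np.float32));print(r,cv2.boxPoints(r).round(0).tolist(),np.median(t[:,2]))
E
python3 wr.py w2
```

```text
t 5.35 tcp [0.363  0.1496 0.0747] xyaw 4.94 zax [ 0.011  0.002 -1.   ] F [ 0.5 -0.7 -1.6] op 0.0157
n 4164
blade plane toolz= [0.0097 0.0004 0.0475] 4164
rect ((46.59241485595703, -0.22182273864746094), (44.002410888671875, 52.77384948730469), 89.76528930664062) [[0.0207, -0.0218, 0.0464], [0.0728, 0.0212, 0.0495]]
tip top world [0.4357 0.156  0.0273]
orange n 474
((493.9032897949219, 152.7864990234375), (55.131290435791016, 64.14857482910156), 4.703578948974609) [[464.0, 182.0], [469.0, 119.0], [524.0, 123.0], [519.0, 187.0]] 0.028769854879242083
```

View pics/w2.png

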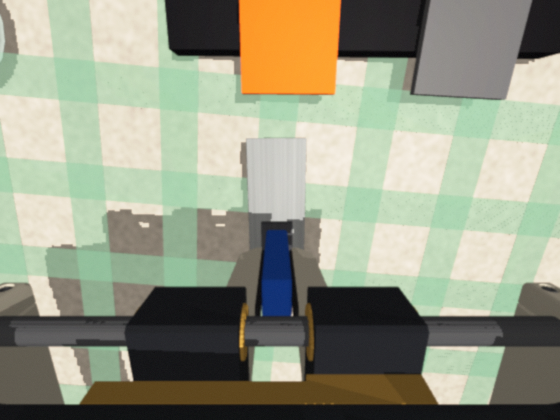

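The wrist picture shows the blade tip edge at (247–306,139), a level blade, and the orange front edge at (243–336,94). The blade sits about 7 mm left of the holder's centre line. I'll correct y, lower, and slide it in.

>>> apply_moves(
  commands=[0,-0.7,-1.3,0,0.005,0,1,0,0,-0.2,0,0.005,0,1],
)

```text
t: 5.65
tool_pos: [0.3645, 0.1421, 0.0605]
orientation: [-3.136, -0.134, -0.006]
force: [-0.5, 0.1, -1.6]
opening: 0.0155
```

```bash
python3 wr.py w3
```

```text
t 5.65 tcp [0.3645 0.1421 0.0605] xyaw 4.91 zax [ 0.004  0.002 -1.   ] F [-0.5  0.1 -1.6] op 0.0155
n 4163
blade plane toolz= [ 0.0095 -0.0007  0.0475] 4163
rect ((46.454559326171875, -0.18757247924804688), (44.20061111450195, 52.80961990356445), 89.99663543701172) [[0.0206, -0.0218, 0.0465], [0.0728, 0.0212, 0.0496]]
tip top world [0.4368 0.1489 0.0124]
orange n 665
((491.3803405761719, 152.64356994628906), (50.0112190246582, 64.25218200683594), 4.582038402557373) [[464.0, 183.0], [469.0, 119.0], [519.0, 123.0], [514.0, 187.0]] 0.028861951634711943
```

>>> apply_moves(
  commands=[1.5,0.1,0,0,0,0,1,1.5,0.1,0,0,0,0,1,1.2,0.1,0,0,0,0,1],
)

```text
t: 6.08
tool_pos: [0.4078, 0.1451, 0.0608]
orientation: [-3.136, -0.133, -0.006]
force: [0.5, -0.4, -1.1]
opening: 0.0158
```

```bash
python3 wr.py w4; python3 -c "
from h import *
im,d=read_camera('scene');cv2.imwrite('pics/s4.png',cv2.resize(im[100:260,250:450],(800,640)))"
```

```text
t 6.08 tcp [0.4078 0.1451 0.0608] xyaw 4.84 zax [ 0.004  0.003 -1.   ] F [ 0.5 -0.4 -1.1] op 0.0158
n 2700
blade plane toolz= [0.0089 0.0001 0.0475] 2700
rect ((37.981781005859375, -0.18762588500976562), (44.04133605957031, 35.808815002441406), 89.91647338867188) [[0.0205, -0.0218, 0.0464], [0.0557, 0.0212, 0.0494]]
tip top world [0.4632 0.1507 0.0132]
orange n 474
((520.5894775390625, 154.94000244140625), (52.305931091308594, 64.13998413085938), 4.617336273193359) [[492.0, 185.0], [497.0, 121.0], [549.0, 125.0], [544.0, 189.0]] 0.02894056849869227
```

The tip is about 16 mm under the holder's front edge with no contact force. Next I lift along an arc about the far edge.

>>> apply_moves(
  commands=[0.3,0.0,0.6,0,0,0,1,0.0,0,0.5,0,0,0,1,0.05,0,0.54,0,0,0,1,0.12,0.01,0.53,0,0,0,1,0.16,0.01,0.52,0,0,0,1,0.2,0.02,0.5,0,0,0,1,0.25,0.02,0.48,0,0,0,1],
)

```text
t: 7.05
tool_pos: [0.4181, 0.1457, 0.1002]
orientation: [-3.136, -0.133, -0.006]
force: [-0.3, -0.2, -1.4]
opening: 0.0155
```

```bash
cat > sc.py <<'E'
from h import *
import sys
s=st();R=Ro.from_rotvec(s["orientation"]).as_matrix();tip=s["tool_pos"]+R@[.073,0,.0482];print("tip top",tip.round(4), "r,theta from pivot",np.hypot(.549-tip[0],tip[2]-.02).round(4),np.degrees(np.arctan2(tip[2]-.02,.549-tip[0])).round(1))
im,d=read_camera("scene");W=cloud(d,"scene");i=im.astype(int)
o=(i[...,2]>i[...,0]+80)&(i[...,2]>i[...,1]+50)&(d>0)&(W[...,0]>.43)&(W[...,0]<.7)&(W[...,1]>.08)&(W[...,1]<.23)&(W[...,2]>.01)
p=W[o];print("orange",len(p),np.percentile(p,[2,98],axis=0).round(3).tolist() if len(p) else "")
if len(p)>20:
    c=p.mean(0);n=np.linalg.svd(p-c)[2][2];n=n if n[2]>0 else -n;print("normal tilt",np.degrees(np.arccos(n[2])).round(1),n.round(2))
cv2.imwrite(f"pics/{sys.argv[1]}.png",cv2.resize(im[90:270,250:470],(733,600)))
E
python3 sc.py s5
```

```text
t 7.05 tcp [0.4181 0.1457 0.1002] xyaw 4.84 zax [ 0.004  0.003 -1.   ] F [-0.3 -0.2 -1.4] op 0.0155
tip top [0.4911 0.152  0.0523] r,theta from pivot 0.0663 29.1
orange 678 [[0.482, 0.121, 0.022], [0.548, 0.186, 0.066]]
normal tilt 30.4 [0.51 0.02 0.86]
```

View pics/s5.png

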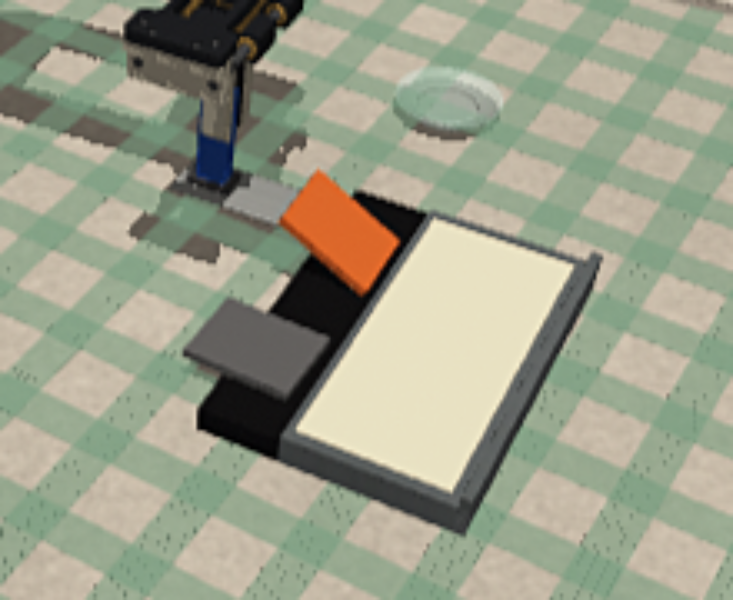

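The orange holder is tilted 30° on the blade with its far edge near the step, and the grey holder is untouched. I continue the arc.

>>> apply_moves(
  commands=[0.3,0.02,0.46,0,0,0,1,0.34,0.03,0.43,0,0,0,1,0.38,0.03,0.4,0,0,0,1,0.41,0.03,0.36,0,0,0,1,0.44,0.03,0.33,0,0,0,1,0.47,0.04,0.29,0,0,0,1,0.5,0.04,0.25,0,0,0,1],
)

```text
t: 7.98
tool_pos: [0.4491, 0.1481, 0.1276]
orientation: [-3.136, -0.132, -0.007]
force: [-0.2, 0.1, -1.1]
opening: 0.0158
```

```bash
python3 sc.py s6
```

```text
t 7.97 tcp [0.4491 0.1481 0.1276] xyaw 4.84 zax [ 0.004  0.003 -1.   ] F [-0.2  0.1 -1.1] op 0.0158
tip top [0.5221 0.1544 0.0798] r,theta from pivot 0.0655 65.7
orange 513 [[0.52, 0.123, 0.024], [0.553, 0.188, 0.097]]
normal tilt 67.8 [0.92 0.05 0.38]
```

>>> apply_moves(
  commands=[0.5,0.04,0.2,0,0,0,1,0.5,0.04,0.15,0,0,0,1,0.5,0.04,0.1,0,0,0,1,0.5,0.04,0.0,0,0,0,1,0.5,0.04,0,0,0,0,1,0.5,0.04,0,0,0,0,1,0.5,0.04,-0.1,0,0,0,1,0.5,0.04,-0.1,0,0,0,1],
)

```text
t: 9.02
tool_pos: [0.4925, 0.1516, 0.1304]
orientation: [-3.136, -0.132, -0.008]
force: [-0.0, 0.4, -1.6]
opening: 0.0158
```

```bash
python3 sc.py s7
```

```text
t 9.03 tcp [0.4925 0.1516 0.1304] xyaw 4.83 zax [ 0.005  0.003 -1.   ] F [-0.   0.4 -1.6] op 0.0158
tip top [0.5654 0.1579 0.0826] r,theta from pivot 0.0647 104.7
orange 88 [[0.55, 0.125, 0.023], [0.628, 0.189, 0.034]]
normal tilt 2.1 [ 0.01 -0.04  1.  ]
```

View pics/s7.png

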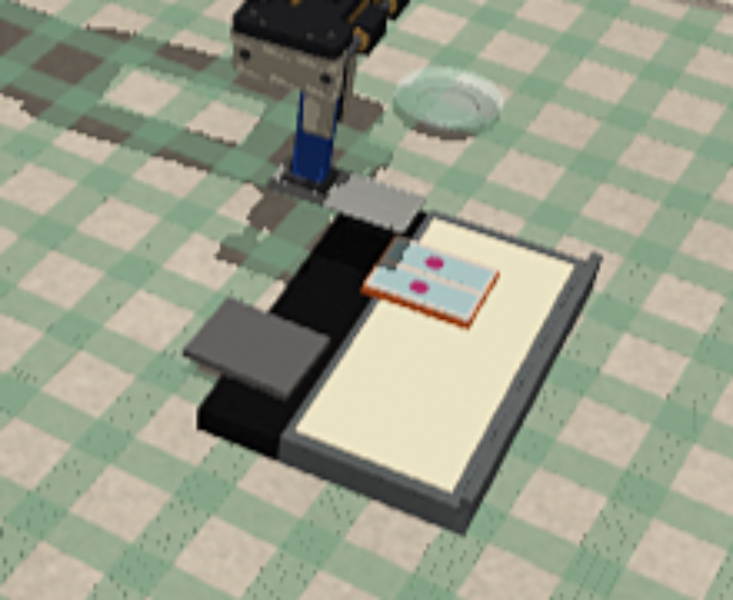

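The holder now lies white side up on the window at about (430,285), and the grey one is unmoved. I back off and set the lifter down in front of the viewer.

>>> apply_moves(
  commands=[-3,0,0.5,0,0,0,1,-4,-0.3,0,0,0,0,1,-4,-0.3,0,0,0,0,1,-1,-0.3,-2,0,0,0,1,0,0,-3,0,0,0,1,0,0,-2,0,0,0,1,0,0,0,0,0,0,1],
)

```text
t: 9.95
tool_pos: [0.3704, 0.1424, 0.0644]
orientation: [-3.135, -0.132, -0.012]
force: [-0.8, 0.1, -1.3]
opening: 0.016
```

```bash
python3 wr.py w5
```

```text
t 9.95 tcp [0.3704 0.1424 0.0644] xyaw 4.83 zax [ 0.008  0.004 -1.   ] F [-0.8  0.1 -1.3] op 0.016
n 4164
blade plane toolz= [ 0.0099 -0.0015  0.0475] 4164
rect ((46.58613586425781, -0.28131675720214844), (44.02165222167969, 52.85611343383789), 89.70388793945312) [[0.0206, -0.0218, 0.0464], [0.0728, 0.0211, 0.0495]]
tip top world [0.4429 0.1492 0.0167]
orange n 0
```

>>> apply_moves(
  commands=[0,0,-0.9,0,0,0,1,0,0,-0.4,0,0,0,1,0,0,-0.1,0,0,0,1],
)

```text
t: 10.38
tool_pos: [0.3731, 0.143, 0.0528]
orientation: [-3.134, -0.132, -0.02]
force: [0.4, -0.2, -1.1]
opening: 0.0157
```

```bash
python3 -c "
from h import *;st()"
```

```text
t 10.38 tcp [0.3731 0.143  0.0528] xyaw 4.82 zax [ 0.013  0.005 -1.   ] F [ 0.4 -0.2 -1.1] op 0.0157
```

>>> apply_moves(
  commands=[0,0,-0.2,0,0.01,0,1,0,0,-0.2,0,0,0,1],
)

```text
t: 10.62
tool_pos: [0.3739, 0.1436, 0.0509]
orientation: [-3.133, -0.132, -0.005]
force: [-13.6, -0.8, 29.1]
opening: 0.0157
```

```bash
python3 -c "
from h import *;st()"
```

```text
t 10.62 tcp [0.3739 0.1436 0.0509] xyaw 4.83 zax [ 0.003  0.006 -1.   ] F [-13.6  -0.8  29.1] op 0.0157
```

Firm contact with the table (29 N). I ease off slightly, open, and rise.

>>> apply_moves(
  commands=[0,0,0.1,0,0,0,1,0,0,0,0,0,0,5,0,0,0,0,0,0,5,0,0,0,0,0,0,5,0,0,0,0,0,0,5],
)

```text
t: 11.25
tool_pos: [0.3749, 0.1438, 0.0526]
orientation: [-3.133, -0.132, -0.006]
force: [0.4, 0.0, -0.1]
opening: 0.0483
```

```bash
python3 wr.py w6
```

```text
t 11.25 tcp [0.3749 0.1438 0.0526] xyaw 4.82 zax [ 0.004  0.006 -1.   ] F [ 0.4  0.  -0.1] op 0.0483
n 0
orange n 0
```

>>> apply_moves(
  commands=[0,0,3,0,0,0,5,0,0,5,0,0,0,5,0,0,5,0,0,0,5,0,-5,4,0,0,0,5,0,-6,0,0,0,0,5,0,-6,0,0,0,0,5,0,-6,0,0,0,0,5,0,-6,0,0,0,0,5],
)

```text
t: 12.3
tool_pos: [0.372, -0.1501, 0.2272]
orientation: [-3.135, -0.149, -0.011]
force: [0.2, 0.3, 0.4]
opening: 0.0499
```

```bash
python3 - <<'E'
from h import *
st()
a,d=read_camera("scene");b,e=read_camera("side")
for c in ("scene","side"):
    m=camera_model(c)
    for q in ("lifter","orange_holder","grey_holder"): print(c,q,[(world(r["point"],c,m).round(3).tolist(),round(r["conf"],2)) for r in spot_point(q,c)+find_in(q,c)])
i=b.astype(int);W=cloud(e,"side")
bl=(e>0)&(i[...,0]>i[...,2]+60)&(np.hypot(W[...,0]-.367,W[...,1]-.143)<.06);print("blue",bl.sum(),np.percentile(W[bl],[2,98],axis=0).round(3).tolist())
w=(e>0)&(W[...,0]>.54)&(W[...,0]<.64)&(W[...,1]>.115)&(W[...,1]<.2)&(W[...,2]>.028)&(W[...,2]<.04);p=W[w];c=p.mean(0);n=np.linalg.svd(p-c,full_matrices=False)[2][2];print("holder top",len(p),c.round(4),np.percentile(p,[2,98],axis=0).round(3).tolist(),n.round(3))
cv2.imwrite("pics/end.png",np.hstack([cv2.resize(a,(400,300)),cv2.resize(b,(400,300))]))
E
```

```text
t 12.3 tcp [ 0.372  -0.1501  0.2272] xyaw 5.44 zax [ 0.007  0.003 -1.   ] F [0.2 0.3 0.4] op 0.0499
scene lifter [([0.32, -0.193, 0.0], 0.94), ([0.554, -0.366, -0.001], 0.76), ([0.369, 0.144, 0.002], 0.75), ([0.38, 0.139, 0.002], 0.66), ([0.337, -0.212, 0.004], 0.58), ([0.544, -0.374, 0.003], 0.57)]
scene orange_holder [([0.586, 0.163, 0.035], 0.82), ([0.586, 0.16, 0.038], 0.77)]
scene grey_holder [([0.511, 0.036, 0.021], 0.72), ([0.513, 0.028, 0.032], 0.69)]
side lifter [([0.315, -0.196, -0.002], 0.92), ([0.545, -0.368, -0.0], 0.69), ([0.364, 0.146, 0.0], 0.64), ([0.381, 0.149, 0.003], 0.84), ([0.54, -0.363, 0.003], 0.66), ([0.325, -0.189, 0.01], 0.56)]
side orange_holder [([0.582, 0.161, 0.031], 0.74), ([0.581, 0.163, 0.03], 0.87)]
side grey_holder [([0.516, 0.035, 0.015], 0.64), ([0.512, 0.036, 0.024], 0.56)]
blue 618 [[0.356, 0.138, 0.012], [0.378, 0.153, 0.085]]
holder top 2579 [0.5834 0.1622 0.0305] [[0.546, 0.13, 0.029], [0.622, 0.192, 0.032]] [ 0.001 -0.003 -1.   ]
```

View pics/end.png

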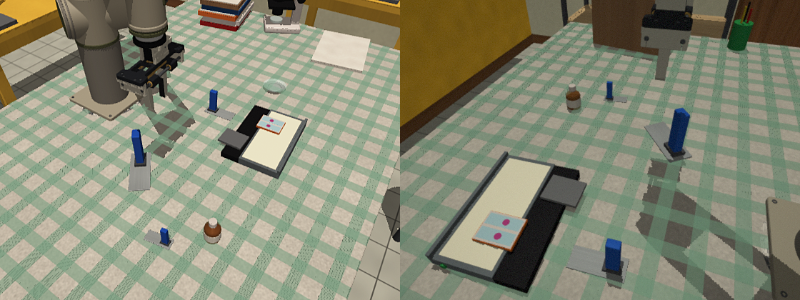

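The holder lies face up and flat on the window, the lifter stands upright, and the arm is clear of everything. I'm handing it in.

```bash
python3 -c "
from plant import *;print(close_job())"
```

```text
the job is handed in; nothing more can be done
None
```

The job is done and handed in: the orange holder lies face up on the lit window, and the lifter stands upright on the table in front of the viewer, let go. `close_job()` reports no verdict, so the checks below are my own.

I took the middle lifter by its blue grip and slid the blade about 16–18 mm under the orange holder's front edge. I then lifted in an arc about its far edge until it fell over backwards.

- **Tip-up:** I measured 30° and then 68° of tilt with the holder resting on the blade. I had no direct reading of the contact force between blade and holder.
- **Orange holder:** white face up and flat, top at 30.5 mm, centre about 30 mm behind the step and about 55 mm left of the viewer's middle. The gripper stayed away from it throughout.
- **Lifter:** grip top at 85 mm, which fits it standing flat on its blade. I pressed it onto the table at about 29 N just before release, more than intended but under the wrist limit.
- **Grey holder:** within about 5 mm of where it started, which is the measurement noise.
- **Arm:** clear of everything, with about 12.5 s on the clock of the 64 s allowed.

The two cameras put the orange holder's centre 4–5 mm apart along x, well inside the allowed range. No check failed.

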